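# Load the stop jig and hold the work against its sprung plunger

### The job

Lay the longer, thicker of the two wooden blocks flat and lengthwise in the sliding carriage of the stop jig while the carriage is still open, and let go of it. Then shut the carriage by its black knob, without touching the block: push the block's end against the sprung plunger until it meets the hard stops, and finish while still holding it pressed there, because the spring pushes it back out if you let go. Leave the shorter block, the jar and the solder spool where they are.

Things in the scene. Friction and masses are not known exactly. Their poses are not given: they have to be found in the camera images.
- long_block_center (a point): centre of the work piece: the longer, thicker wooden block, loose, about 0.1 kg. A plain rectangular block, 110 mm along its y, 45 mm along its x, 32 mm high (z); lies flat on the worktop at the right. Both ends are alike.
- short_block_center (a point): centre of the other, shorter and thinner wooden block, loose: 80 mm along its y, 50 mm along its x, 22 mm high. To be left alone. It and the long block may lie in either order.
- pocket (a point): On the floor of the carriage (a steel tray), 20 mm above the worktop: where the middle of the block's underside belongs. Moves with it. x = the way it is pushed (knob to plunger), z up. Rear wall face at x = -55 mm, 22 mm high; no front wall. Side walls at x -53..-31 and 27..49 mm, 12 mm high, leaning out: gap 53 mm at floor, 63 at top. Guide rails at y = +-48 mm rise 2 mm above the floor.
- carriage: The sliding steel tray with its knob; origin 8 mm under the pocket point, same axes; slides along its x only. Fully open its x in the stop_head frame is -35 mm; it starts 0 to 10 mm farther in; about 1.5 N of friction, no spring of its own. With the long block touching the rear wall, the block meets the plunger 30 mm from fully open and the hard stops at 45 mm. Empty, it runs on to 58 mm.
- knob_mid (a point): On the axis of the black upright knob at the carriage's rear end, 30 mm above the carriage floor: the point to grip or push. A post 20 mm thick (foot 26 mm), 46 mm high, its top 16 mm above this point, 85 mm behind the pocket point (its -x), 12 mm clear behind the rear wall. Can be pinched from above.
- plunger (a joint): travel in m of the sprung plunger, a 12 mm steel pin that sticks out of the stop head, 15 mm beyond the stop pads, 17 mm above the carriage floor: 0 right out, 0.015 when the block's end is on the hard stops. Its spring gives about 2 N at 0 and 6 N at 0.015.
- stop_head: Fixed aluminium block across the far end of the jig, 100 mm wide, top 64 mm above the worktop; carries the plunger and, either side of it, two small steel pads: the hard stops. Origin: middle of the jig, on the worktop; axes as the pocket's. Pad faces at x = 65 mm, y = +-16.5 mm; knob at x = -120 mm when fully open. The jig's plywood board (280 x 114 x 12 mm) is fixed.
- long_block: the longer block; origin at the centre of its underside.
- pin_jar: small round jar, 44 mm across and 105 mm high, to the left of the jig; a bystander. Origin under its centre.
- spool: small solder spool, 51 x 61 mm and 38 mm high, in front of the jig; a bystander. Origin under its centre.

How it is judged:
By the outcome, as a careful person would: the job done as asked, in the order asked, and still so for the second after the job is handed in, while the arm keeps its last pose, push and grip.
It also fails if it takes over 64 s, if anything falls off the work surface, if the arm or the gripper's body presses on something with over 40 N, if the wrist force passes 120 N, or if a joint passes its speed limit or range.

### The arm

A 6-joint arm with a two-finger parallel gripper is mounted at the origin on a cart in front of the work surface, level with it; the furniture and walls round the work are solid. World frame = base frame: x ahead of the robot, y to its left, z up, the work surface at z = 0. Lengths are in mm, angles in rad, forces in N, time in s.
With the tool pointing down it reaches from about 275 to 750 mm from the base axis. Payload 10.2 kg.
Tool frame: the origin (TCP) lies midway between the tips of the shut fingers; the grasp point (between the pads) lies 19 mm behind it; z points along the fingers, y is the direction in which the jaws open and shut (so a half turn about z gives the same grasp; the last joint's range is limited). The gripper opens to 85 mm and grips with 20 to 120 N. Pads are 22 mm wide; open, the fingers measure 114 mm over their backs; the gripper's body (76 mm by 85 mm) begins 54 mm behind the grasp point. The pads swing forward as they close: fully open they stand 13 mm farther back than shut.
Start: joints at [1.017, 0.313, 1.498, -0, 1.331, -0.223], TCP at [170.533, 496.538, 231.294] pointing down, gripper open.
Joint ranges: [-2.94, 2.94], [-0.97, 2.17], [0.19, 2.56], [-1.23, 4.37], [0.02, 3.11], [-2.88, 2.88]. Speed limits (rad/s): [2.39, 2.39, 3.01, 3.14, 3.14, 3.14].

### API

Orientations are given as a unit quaternion [w, x, y, z].
In Python, from rig import ctrl gives the robot as it stands.
- The arm moves only by the tool carry_out, never from a script. Its argument "plan" is a list of rows, each a list of 3 entries, a list of its own where there are three numbers: the finger opening in mm, from 0 to 85.4, then the shift along the tool's x, y, z in mm, then the turn, a rotation vector about the tool's x, y, z in units of 6 degrees (1.0 is 6 degrees). In form: [[grip, [x, y, z], [ax, ay, az]], ...]. A call has 1 to 20 rows; each row shifts and turns the commanded pose from where the row before left it, along the tool's axes as they then stand; what a row does not reach is not made up. A row lasts 1/12 s, in which the tool goes at most 41.7 mm and 7.16 degrees, less where a joint would pass 70% of its speed; a pose out of reach is approached as far as the arm can. A call with a gripper value outside its range is refused whole. The fingers move at their own pace and stop on an object; "grip_force" is the grip in N (left out, the last holds). Time passes only in rows, so rows that do not move let the fingers close. It gives the time, the measured TCP pose, the force and the opening at its end, in the units of the state.
- ctrl.sense(): the state, without advancing time (a new reading comes with each control period).
- ctrl.capture(name): name is "scene" or "top"; returns a dict with "color" (384x512x3 uint8, blue, green, red), "range_z" (384x512 float32, mm along the optical axis (not along the pixel's ray), 0 where there is no reading), "fx", "fy", "cx", "cy" (pixels), "cam_to_world" (4x4, takes a point from camera to world coordinates). Camera axes: x right, y up, looking along -z (the intrinsics and any distortion apply to the point x, -y, -z); pixel columns grow to the right and rows downward; lengths in mm; the calibration is good to about 2 mm. A picture is of the moment at which its call begins.
- ctrl.finish_job(): hands the job in, once; it reports no verdict.
The state is a dict: "time_s": time; "joints": joint angles; "dq": joint speeds; "tau": joint torques, N m; "eef_pos": TCP position; "ee_rot": TCP orientation; "force": force on the tool from outside, world axes, zero at the start; "wrist_torque": the same for the moment, N m; "grip_width": opening from 0.0 (shut) to 1.0 (fully open).
Only numpy, scipy, OpenCV 4.12 (cv2) and the standard library are available. Lean on these libraries where they do the work, as an engineer would, in place of code of your own. Each camera call takes 0.05 s, during which the arm holds its last target.

## Working session

There is one attempt and no reset: what is moved stays moved. The work goes in short steps, Python scripts to look and compute and a tool call to move; the robot and the scene stay as the last step left them, time stands still between calls to the robot, and variables do not carry over. Pictures are saved under pics/ and viewed, and the job is handed in when it is done.

Besides the shell and the picture viewer there is one more tool, called after "Request:" as name(argument=value, ...) on one line, values as JSON. carry_out: Moves the arm, as the interface text tells. Its arguments: {"type":"object","properties":{"plan":{"type":"array"},"grip_force":{"type":"number"}},"required":["plan"]}

```bash
mkdir -p pics; ls; cat > h.py <<'E'
import numpy as np,cv2
from rig import ctrl
def cap(n,f):
    d=ctrl.capture(n); cv2.imwrite(f'pics/{f}.png',d['color']); np.savez(f'{f}.npz',**{k:np.array(v) for k,v in d.items()}); return d
def ld(f): return np.load(f'{f}.npz')
def w(d,u,v,z=None,zp=None):
    # z: range; zp: world plane height
    K=d['fx'],d['fy'],d['cx'],d['cy'];T=d['cam_to_world']
    r=np.array([(u-K[2])/K[0],-(v-K[3])/K[1],-1.0])
    if zp is not None:
        R=T[:3,:3]@r; s=(zp-T[2,3])/R[2]; return T[:3,3]+s*R
    if z is None: z=float(d['range_z'][int(v),int(u)])
    return (T@np.r_[r*z,1])[:3]
def cloud(d):
    H,W=d['range_z'].shape;u,v=np.meshgrid(np.arange(W),np.arange(H));z=d['range_z']
    P=np.stack([(u-d['cx'])/d['fx']*z,-(v-d['cy'])/d['fy']*z,-z,np.ones_like(z)],-1)
    Q=(P@np.array(d['cam_to_world']).T)[...,:3]; Q[z==0]=np.nan; return Q
E
python3 - <<'E'
from h import *
print(ctrl.sense())
for n in('scene','top'):
    d=cap(n,n+'0'); print([ (k,d[k]) for k in d if k not in('color','range_z')])
E
```

```text
pics
{'time_s': 0.0, 'joints': array([ 1.01658285e+00,  3.13457266e-01,  1.49847060e+00,  3.42854865e-05,
        1.33101332e+00, -2.23400321e-01]), 'dq': array([-0.00011222,  0.00107395, -0.00055438,  0.00102147, -0.00014707,
        0.00152688]), 'tau': array([ 5.32523918e-04, -4.12267363e+01, -2.59752470e+01, -1.27635622e-04,
        3.96000920e-03, -2.39288227e-05]), 'eef_pos': array([170.38363123, 496.29635179, 230.71875041]), 'ee_rot': array([-2.71010666e-04,  1.64657361e-01,  9.86350596e-01, -6.17628416e-04]), 'force': array([ 0.72242518, -0.01702079,  0.32256677]), 'wrist_torque': array([ 0.01961443, -0.00568266,  0.04207895]), 'grip_width': 1.002870117504907}
[('fx', 375.0083457429607), ('fy', 375.0083457429607), ('cx', 254.35734704959324), ('cy', 193.43805624635007), ('cam_to_world', array([[ 5.38925121e-01,  6.14655063e-01, -5.75985128e-01,
         3.49483215e+01],
       [-8.42262159e-01,  3.83125196e-01, -3.79222283e-01,
        -3.93610590e+02],
       [-1.24164811e-02,  6.89502892e-01,  7.24176493e-01,
         7.26570292e+02],
       [ 0.00000000e+00,  0.00000000e+00,  0.00000000e+00,
         1.00000000e+00]]))]
[('fx', 375.07769691454774), ('fy', 375.07769691454774), ('cx', 254.7371694691678), ('cy', 196.50963802006106), ('cam_to_world', array([[-2.70579115e-02,  9.83730988e-01, -1.77598459e-01,
         3.74626207e+02],
       [-9.99633837e-01, -2.65832994e-02,  5.05178090e-03,
        -4.20428064e+01],
       [ 2.48440421e-04,  1.77670119e-01,  9.84090071e-01,
         1.00481125e+03],
       [ 0.00000000e+00,  0.00000000e+00,  0.00000000e+00,
         1.00000000e+00]]))]
```

View pics/scene0.png

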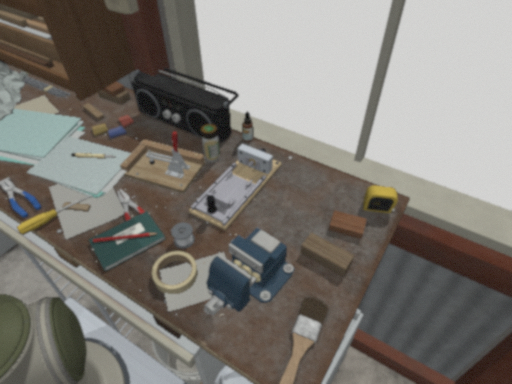

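View pics/top0.png

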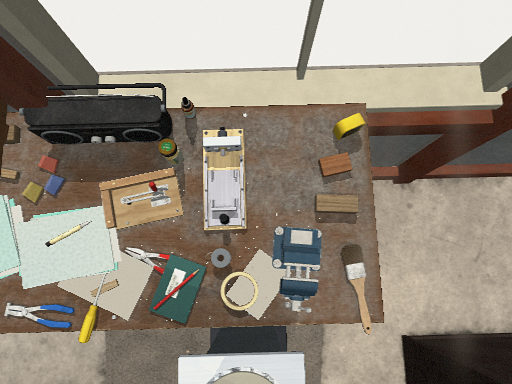

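The top view shows the jig at cols 203–245, rows 128–230, with its knob at about (224,219). The long block is at about (337,203), the short one at (336,163), the spool at (220,257) and the jar at (168,148). I'll enlarge these areas.

```bash
python3 - <<'E'
from h import *
d=ld('top0');c=d['color']
a=cv2.resize(c[120:240,190:260],None,fx=5,fy=5,interpolation=cv2.INTER_CUBIC)
b=cv2.resize(c[140:240,305:375],None,fx=6,fy=6,interpolation=cv2.INTER_CUBIC)
cv2.imwrite('pics/a.png',a);cv2.imwrite('pics/b.png',b)
Q=cloud(d)
# block tops
for nm,(u0,u1,v0,v1),zr in(('long',(305,370,188,218),(26,40)),('short',(310,365,145,185),(15,30))):
    S=Q[v0:v1,u0:u1];m=(S[...,2]>zr[0])&(S[...,2]<zr[1]);p=S[m]
    print(nm,m.sum(),np.median(p[:,2]),cv2.minAreaRect(p[:,:2].astype(np.float32)))
Z=Q[...,2]
print(np.round(Z[124:236:4,200:250:3]).astype(int))
E
```

```text
long 718 32.47297106915215 ((527.7679443359375, -261.649169921875), (109.25399017333984, 45.1852912902832), 86.52644348144531)
short 550 22.299101605382816 ((636.6780395507812, -266.9092102050781), (50.32942581176758, 80.09846496582031), 11.753018379211426)
[[                   1                    0                   -1
                     1                    4                    0
                     1                   -3                   -1
                     4                    3                   -3
                     1                    1                    2
                    -2                    2]
 [                  -3                    1                    0
                     0                    3                    1
                     5                   44                   40
                     0                    0                    1
                    -1                    1                    0
                     0                   -1]
 [-9223372036854775808                   10                   11
                    13               
[... 8879 characters left out ...]
     16                   13
                    12                   10                   10
                    12                   10                   13
                    15                   10                   14
                    12                   -2]
 [                   1                    1                    3
                    -2                    0                    1
                     0                    3                    1
                     1                    1                   -1
                    -1                   -1                    5
                    -1                   -1]]<stdin>:12: RuntimeWarning: invalid value encountered in cast
```

View pics/a.png

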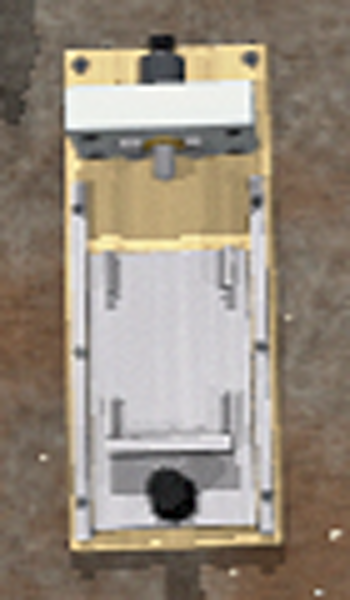

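View pics/b.png

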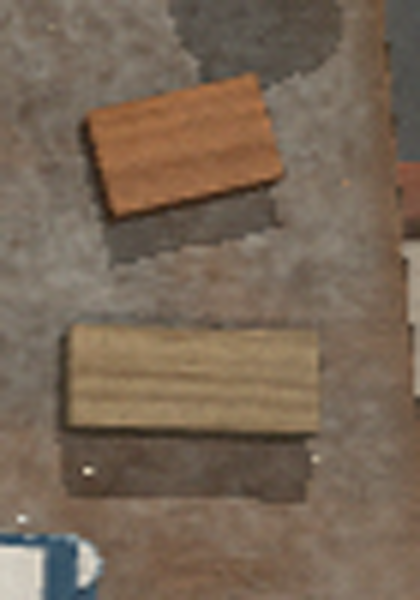

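```bash
python3 - <<'E'
from h import *
d=ld('top0')
def px(a,b,s=5,o=(190,120)): return (a+.5)/s-.5+o[0],(b+.5)/s-.5+o[1]
P={k:w(d,*px(*k[:2]),zp=k[2]) for k in[(65,46,12),(266,44,12),(282,545,12),(71,550,12)]}
C=np.array(list(P.values()))
for p in C: print(p.round(1))
print('board centre',C.mean(0)); 
for i,j in((0,1),(1,2),(2,3),(3,0)):
    e=C[j]-C[i]; print(np.linalg.norm(e),np.degrees(np.arctan2(e[1],e[0])))
for n,k in dict(headTL=(66,88,64),headTR=(254,80,64),headBR=(252,121,64),headBL=(66,131,64),rearwallL=(108,440,42),rearwallR=(229,436,42),rwtopL=(108,452,42),rwtopR=(230,448,42),knobtop=(173,493,66),trayfrontL=(90,250,20),trayfrontR=(248,246,20),trayBL=(90,528,20),trayBR=(255,526,20)).items(): print(n,w(d,*px(*k[:2]),zp=k[2]).round(1))
Q=cloud(d)
S=Q[120:160,195:255];p=S[(S[...,2]>57)&(S[...,2]<72)];print('head',cv2.minAreaRect(p[:,:2].astype(np.float32)),np.median(p,0))
S=Q[205:230,210:240];p=S[(S[...,2]>57)&(S[...,2]<72)];print('knob',cv2.minAreaRect(p[:,:2].astype(np.float32)),np.median(p,0),len(p))
S=Q[195:215,205:240];p=S[(S[...,2]>36)&(S[...,2]<48)];print('wall',cv2.minAreaRect(p[:,:2].astype(np.float32)),np.median(p,0),len(p))
S=Q[130:190,195:255];p=S[(S[...,2]>100)]
S=Q[235:275,200:240];p=S[S[...,2]>25];print('spool',p[:,:2].min(0),p[:,:2].max(0),p[:,2].max())
S=Q[130:170,150:185];p=S[S[...,2]>90];print('jar',p[:,:2].min(0),p[:,:2].max(0),p[:,2].max())
S=Q[215:310,265:330];p=S[S[...,2]>25];print('vise',p[:,:2].min(0),p[:,:2].max(0),p[:,2].max())
E
```

```text
[748.9  92.6  12. ]
[747.1 -19.2  12. ]
[468.1 -21.7  12. ]
[468.5  90.1  12. ]
board centre [608.14040895  35.4577815   12.        ]
111.76505574739127 -90.94618514808278
279.02373252347263 -179.4857598760333
111.74361013856694 89.80940714552277
280.4976324829747 0.5129319441770419
headTL [706.2  85.1  64. ]
headTR [707.9 -13.6  64. ]
headBR [685.5 -12.1  64. ]
headBL [682.7  85.1  64. ]
rearwallL [522.2  66.7  42. ]
rearwallR [522.6   3.9  42. ]
rwtopL [515.9  66.8  42. ]
rwtopR [516.3   3.5  42. ]
knobtop [490.7  31.5  66. ]
trayfrontL [629.7  78.3  20. ]
trayfrontR [629.6  -7.2  20. ]
trayBL [479.  79.  20.]
trayBR [477.7  -7.9  20. ]
head ((695.2958374023438, 36.165042877197266), (97.27723693847656, 27.305879592895508), 89.86559295654297) [694.35536805  35.02434112  63.9171635 ]
knob ((492.7779541015625, 35.85015869140625), (18.101381301879883, 17.72536277770996), 87.35247039794922) [493.70544558  34.66820042  65.09974194] 52
wall ((519.2233276367188, 35.00265884399414), (64.71734619140625, 7.933132648468018), 89.66433715820312) [518.57850892  33.95695789  42.25608395] 87
spool [351.10920451  -1.45782348] [418.0759289   68.71740482] 41.56262924240957
jar [649.00527672 149.37345673] [718.84725265 215.96680959] 110.82370320073619
vise [ 265.0545447  -209.10681464] [461.12420573 -96.93222994] 126.25260599694604
```

```bash
cat >> h.py <<'E'
from scipy.spatial.transform import Rotation as R
def to(x,y,z,yaw=None):
    s=ctrl.sense();q=s['ee_rot'];M=R.from_quat([q[1],q[2],q[3],q[0]])
    m=M.as_matrix()
    print('t',s['time_s'],'pos',s['eef_pos'].round(1),'yaw',np.degrees(np.arctan2(m[1,1],m[0,1])).round(2),'zax',m[:,2].round(4),'F',s['force'].round(1),'g',round(s['grip_width'],3))
    if yaw is not None:
        a=np.radians(yaw);Y=np.array([np.cos(a),np.sin(a),0]);Zt=np.array([0,0,-1.]);N=np.stack([np.cross(Y,Zt),Y,Zt],1)
        rv=R.from_matrix(m.T@N).as_rotvec(degrees=True)/6
        print('turn units',rv.round(3)); print('shift after turn',(N.T@(np.array([x,y,z])-s['eef_pos'])).round(1))
    print('shift now',(m.T@(np.array([x,y,z])-s['eef_pos'])).round(1))
E
python3 -c "
from h import *
to(527.5,-261.5,231,-3.5)"
```

```text
t 0.1 pos [170.4 496.3 230.8] yaw 71.05 zax [-6.e-04 -1.e-03 -1.e+00] F [ 0.2 -1.6 -0.7] g 0.997
turn units [-1.1000e-02  5.0000e-03  1.2424e+01]
shift after turn [-7.346e+02  4.027e+02 -2.000e-01]
shift now [-5.839e+02 -6.007e+02  3.000e-01]
```

Request:
carry_out(plan=[[75, [0, 0, 0], [0, 0, 1]], [75, [0, 0, 0], [0, 0, 1]], [75, [0, 0, 0], [0, 0, 1]], [75, [0, 0, 0], [0, 0, 1]], [75, [0, 0, 0], [0, 0, 1]], [75, [0, 0, 0], [0, 0, 1]], [75, [0, 0, 0], [0, 0, 1]], [75, [0, 0, 0], [0, 0, 1]], [75, [0, 0, 0], [0, 0, 1]], [75, [0, 0, 0], [0, 0, 1]], [75, [0, 0, 0], [0, 0, 1]], [75, [0, 0, 0], [0, 0, 1]], [75, [0, 0, 0], [0, 0, 0.42]], [75, [0, 0, 0], [0, 0, 0]]], grip_force=40)

```text
time_s: 1.27
eef_pos: [170.5, 496.4, 231.0]
ee_rot: [0.0, 0.729, 0.685, -0.0]
force: [-0.6, 0.1, 0.4]
grip_width: 0.877
```

Request:
carry_out(plan=[[75, [-20, 11, 0], [0, 0, 0]], [75, [-30, 16, 0], [0, 0, 0]], [75, [-30, 16, 0], [0, 0, 0]], [75, [-30, 16, 0], [0, 0, 0]], [75, [-30, 16, 0], [0, 0, 0]], [75, [-30, 16, 0], [0, 0, 0]], [75, [-30, 16, 0], [0, 0, 0]], [75, [-30, 16, 0], [0, 0, 0]], [75, [-30, 16, 0], [0, 0, 0]], [75, [-30, 16, 0], [0, 0, 0]], [75, [-30, 16, 0], [0, 0, 0]], [75, [-30, 16, 0], [0, 0, 0]], [75, [-30, 16, 0], [0, 0, 0]], [75, [-30, 16, 0], [0, 0, 0]], [75, [-30, 16, 0], [0, 0, 0]], [75, [-30, 16, 0], [0, 0, 0]], [75, [-30, 16, 0], [0, 0, 0]], [75, [-30, 16, 0], [0, 0, 0]], [75, [-30, 16, 0], [0, 0, 0]], [75, [-30, 16, 0], [0, 0, 0]]])

```text
time_s: 2.93
eef_pos: [449.5, -113.2, 231.1]
ee_rot: [-0.0, 0.728, 0.686, -0.0]
force: [0.3, 0.3, 0.1]
grip_width: 0.88
```

```bash
python3 -c "
from h import *
to(527.5,-261.5,100,-3.5)"
```

```text
t 2.9333 pos [ 449.5 -113.2  231.1] yaw -3.38 zax [-2.e-04  1.e-04 -1.e+00] F [0.3 0.3 0.1] g 0.88
turn units [-0.002 -0.001  0.019]
shift after turn [-143.3   86.9  131.1]
shift now [-143.5   86.6  131.1]
```

Request:
carry_out(plan=[[75, [-29, 17.5, 0], [0, 0, 0]], [75, [-29, 17.5, 0], [0, 0, 0]], [75, [-29, 17.5, 0], [0, 0, 0]], [75, [-29, 17.5, 0], [0, 0, 0]], [75, [-27.5, 17, 0], [0, 0, 0]], [75, [0, 0, 30], [0, 0, 0]], [75, [0, 0, 35], [0, 0, 0]], [75, [0, 0, 35], [0, 0, 0]], [75, [0, 0, 31], [0, 0, 0]], [75, [0, 0, 0], [0, 0, 0]]])

```text
time_s: 3.77
eef_pos: [524.7, -258.1, 94.2]
ee_rot: [-0.006, 0.728, 0.686, -0.001]
force: [-0.3, 1.4, -0.1]
grip_width: 0.881
```

```bash
python3 -c "
from h import *
to(527.5,-261.5,4,-3.5)
for n in('top','scene'):
  d=cap(n,n+'1');c=d['color']
  c=c[150:250,290:390] if n=='top' else c[170:330,240:400]
  cv2.imwrite('pics/%s1c.png'%n,cv2.resize(c,None,fx=3.7,fy=3.7,interpolation=cv2.INTER_CUBIC))
"
```

```text
t 3.7667 pos [ 524.7 -258.1   94.2] yaw -3.39 zax [-0.009   0.0069 -0.9999] F [-0.3  1.4 -0.1] g 0.881
turn units [-0.089 -0.06   0.018]
shift after turn [-3.3  3.  90.2]
shift now [-3.8  3.9 90.1]
```

View pics/scene1c.png

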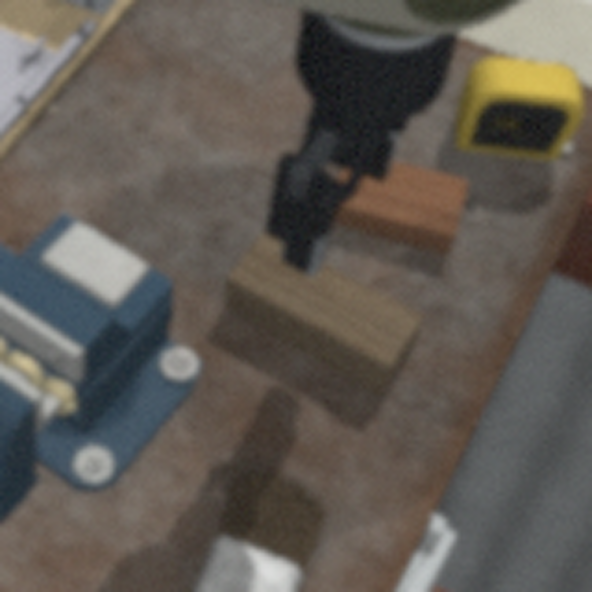

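View pics/top1c.png

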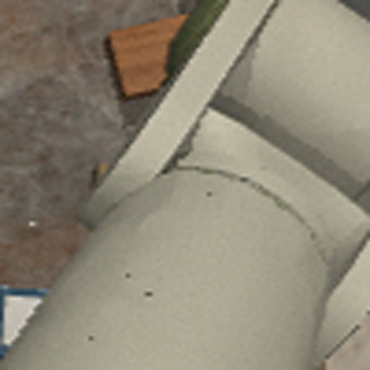

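The scene view shows the open gripper above the long block, with the fingers at about crop (305,250) and clear of the vise. I'll correct the small tilt and offset.

Request:
carry_out(plan=[[75, [0, 0, 0], [0, 0, 0]], [75, [0, 0, 0], [0, 0, 0]]])

```text
time_s: 4.03
eef_pos: [528.3, -260.6, 102.7]
ee_rot: [0.002, 0.728, 0.686, 0.0]
force: [0.3, 0.1, 0.2]
grip_width: 0.879
```

```bash
python3 -c "
from h import *
to(527.5,-261.5,4,-3.5)
"
```

```text
t 4.0333 pos [ 528.3 -260.6  102.7] yaw -3.44 zax [ 0.0031 -0.0025 -1.    ] F [0.3 0.1 0.2] g 0.879
turn units [0.031 0.022 0.009]
shift after turn [-0.9 -0.7 98.7]
shift now [-0.7 -1.1 98.7]
```

Request:
carry_out(plan=[[75, [-0.5, -1, 20], [0, 0, 0]], [75, [0, 0, 20], [0, 0, 0]], [75, [0, 0, 20], [0, 0, 0]], [75, [0, 0, 15], [0, 0, 0]], [75, [0, 0, 10], [0, 0, 0]], [75, [0, 0, 6], [0, 0, 0]], [75, [0, 0, 4], [0, 0, 0]], [75, [0, 0, 2], [0, 0, 0]], [75, [0, 0, 0], [0, 0, 0]], [75, [0, 0, 0], [0, 0, 0]], [75, [0, 0, 0], [0, 0, 0]]])

```text
time_s: 4.95
eef_pos: [526.6, -260.6, 4.0]
ee_rot: [0.001, 0.728, 0.685, 0.0]
force: [-0.5, -0.4, -0.5]
grip_width: 0.883
```

```bash
python3 -c "
from h import *
to(527.5,-261.5,3,-3.5)
for n in('scene',):
  d=cap(n,n+'2');c=d['color']
  c=c[200:310,270:380]
  cv2.imwrite('pics/%s2c.png'%n,cv2.resize(c,None,fx=5,fy=5,interpolation=cv2.INTER_CUBIC))
"
```

```text
t 4.95 pos [ 526.6 -260.6    4. ] yaw -3.47 zax [ 9.e-04 -7.e-04 -1.e+00] F [-0.5 -0.4 -0.5] g 0.883
turn units [0.009 0.006 0.005]
shift after turn [-0.8  0.9  1. ]
shift now [-0.8  0.9  1. ]
```

View pics/scene2c.png

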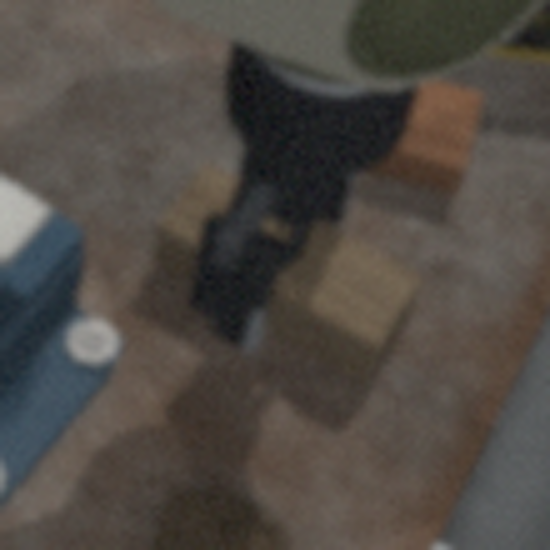

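The fingers straddle the block near its middle, with the tip at about crop (235,340). I'll close them.

Request:
carry_out(plan=[[60, [0, 0.5, 0], [0, 0, 0]], [50, [0, 0, 0], [0, 0, 0]], [40, [0, 0, 0], [0, 0, 0]], [35, [0, 0, 0], [0, 0, 0]], [35, [0, 0, 0], [0, 0, 0]], [35, [0, 0, 0], [0, 0, 0]], [35, [0, 0, 0], [0, 0, 0]], [35, [0, 0, 0], [0, 0, 0]]], grip_force=45)

```text
time_s: 5.67
eef_pos: [527.0, -260.6, 3.6]
ee_rot: [0.0, 0.728, 0.685, 0.0]
force: [0.2, 0.4, 5.6]
grip_width: 0.516
```

```bash
python3 -c "
from h import *
to(527.5,-261.5,120,-3.5)
"
```

```text
t 5.6667 pos [ 527.  -260.6    3.6] yaw -3.47 zax [ 6.e-04 -4.e-04 -1.e+00] F [0.2 0.4 5.6] g 0.516
turn units [0.006 0.004 0.005]
shift after turn [  -0.9    0.5 -116.4]
shift now [  -0.9    0.6 -116.4]
```

Request:
carry_out(plan=[[35, [0, 0, -8], [0, 0, 0]], [35, [0, 0, -15], [0, 0, 0]], [35, [0, 0, -25], [0, 0, 0]], [35, [0, 0, -25], [0, 0, 0]], [35, [0, 0, -25], [0, 0, 0]], [35, [0, 0, -25], [0, 0, 0]], [35, [0, 0, -15], [0, 0, 0]], [35, [0, 0, 0], [0, 0, 0]], [35, [0, 0, 0], [0, 0, 0]]])

```text
time_s: 6.42
eef_pos: [526.7, -260.3, 141.1]
ee_rot: [-0.0, 0.728, 0.685, -0.0]
force: [-0.3, -0.1, -1.2]
grip_width: 0.519
```

Request:
carry_out(plan=[[35, [0, 0, 0], [0, 0, -0.6]], [35, [0, 0, 0], [0, 0, -1]], [35, [0, 0, 0], [0, 0, -1]], [35, [0, 0, 0], [0, 0, -1]], [35, [0, 0, 0], [0, 0, -1]], [35, [0, 0, 0], [0, 0, -1]], [35, [0, 0, 0], [0, 0, -1]], [35, [0, 0, 0], [0, 0, -1]], [35, [0, 0, 0], [0, 0, -1]], [35, [0, 0, 0], [0, 0, -1]], [35, [0, 0, 0], [0, 0, -1]], [35, [0, 0, 0], [0, 0, -1]], [35, [0, 0, 0], [0, 0, -1]], [35, [0, 0, 0], [0, 0, -1]], [35, [0, 0, 0], [0, 0, -1]], [35, [0, 0, 0], [0, 0, -1]], [35, [0, 0, 0], [0, 0, 0]], [35, [0, 0, 0], [0, 0, 0]]])

```text
time_s: 7.92
eef_pos: [526.3, -260.1, 139.8]
ee_rot: [-0.001, 0.0, 1.0, 0.001]
force: [0.4, -0.2, -1.9]
grip_width: 0.517
```

```bash
python3 -c "
from h import *
to(580,35.4,140,90)
"
```

```text
t 7.9167 pos [ 526.3 -260.1  139.8] yaw 89.95 zax [-0.0021  0.0016 -1.    ] F [ 0.4 -0.2 -1.9] g 0.517
turn units [ 0.016 -0.021 -0.009]
shift after turn [-5.370e+01  2.955e+02 -2.000e-01]
shift now [-5.340e+01  2.955e+02  2.000e-01]
```

Request:
carry_out(plan=[[35, [-2, 11.5, 0], [0, 0, 0]], [35, [-4, 22, 0], [0, 0, 0]], [35, [-5, 27, 0], [0, 0, 0]], [35, [-5, 27, 0], [0, 0, 0]], [35, [-5, 27, 0], [0, 0, 0]], [35, [-5, 27, 0], [0, 0, 0]], [35, [-5, 27, 0], [0, 0, 0]], [35, [-5, 27, 0], [0, 0, 0]], [35, [-5, 27, 0], [0, 0, 0]], [35, [-5, 27, 0], [0, 0, 0]], [35, [-4, 22, 0], [0, 0, 0]], [35, [-2.5, 15, 0], [0, 0, 0]], [35, [-1, 9, 0], [0, 0, 0]], [35, [0, 0, 0], [0, 0, 0]], [35, [0, 0, 0], [0, 0, 0]], [35, [0, 0, 0], [0, 0, 0]]])

```text
time_s: 9.25
eef_pos: [579.5, 34.4, 141.2]
ee_rot: [-0.0, -0.0, 1.0, -0.0]
force: [0.1, 1.2, -2.3]
grip_width: 0.517
```

```bash
python3 -c "
from h import *
to(580,35.4,80,90)
for n in('scene','top'):
  d=cap(n,n+'3');c=d['color']
  c=c[110:240,170:300] if n=='scene' else c[110:240,160:290]
  cv2.imwrite('pics/%s3c.png'%n,cv2.resize(c,None,fx=4.5,fy=4.5,interpolation=cv2.INTER_CUBIC))
"
```

```text
t 9.25 pos [579.5  34.4 141.2] yaw 90.05 zax [-3.e-04 -3.e-04 -1.e+00] F [ 0.1  1.2 -2.3] g 0.517
turn units [-0.002 -0.003  0.008]
shift after turn [-0.5  1.  61.2]
shift now [-0.5  1.  61.2]
```

View pics/scene3c.png

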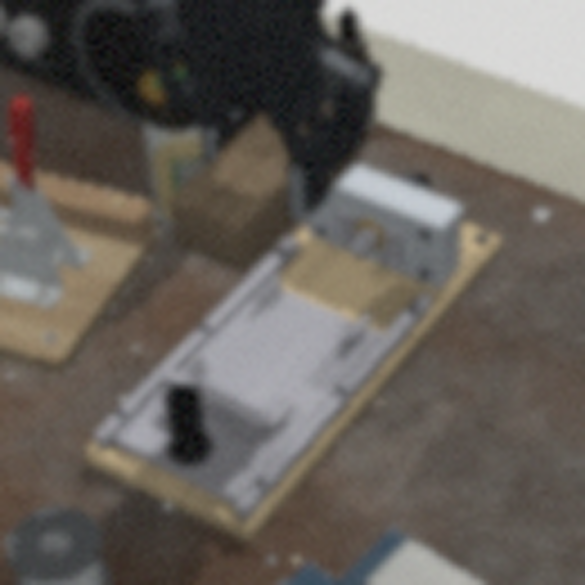

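View pics/top3c.png

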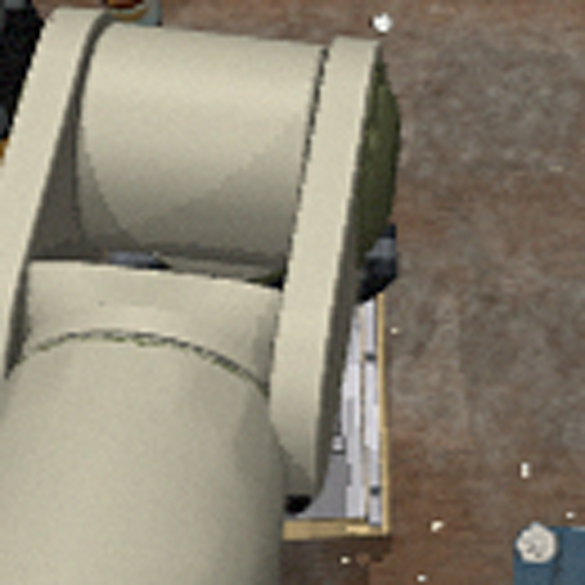

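The scene view shows the block held level above the jig, with its rear end at crop (180–250,200–260) and the tray empty below. I'll check where the block sits in the hand using the depth data.

```bash
python3 -c "
from h import *
d=ld('scene3');Q=cloud(d)
S=Q[130:175,200:245];C=d['color'][130:175,200:245].astype(int)
m=(S[...,0]>515)&(S[...,0]<640)&(S[...,1]>5)&(S[...,1]<65)&(S[...,2]>125)&(S[...,2]<175)&(C[...,2]>C[...,0]+15)
p=S[m];print(m.sum());
for q in(0,1,3,50,97,99,100):print(q,np.percentile(p,q,axis=0).round(1))
e=p[(p[:,2]>143)&(p[:,2]<162)&(p[:,1]>20)&(p[:,1]<48)];print('end face?',len(e),np.median(e,0),np.percentile(e[:,0],[10,50,90]))
s=p[(p[:,2]>143)&(p[:,2]<162)&(p[:,0]>535)];print('side',len(s),np.median(s,0))
t=p[(p[:,2]>166)];print('top',len(t),np.median(t[:,2]))
"
```

```text
567
0 [524.1  10.8 139.2]
1 [524.6  11.7 142.1]
3 [525.2  12.  144.9]
50 [545.2  32.3 169. ]
97 [595.   55.3 171.3]
99 [600.   57.7 171.5]
100 [604.9  58.4 172.2]
end face? 56 [526.25930108  32.48560295 153.80114498] [525.23299998 526.25930108 527.54813079]
side 45 [548.242792    12.74867133 152.79727956]
top 381 169.6794251642615
```

```bash
python3 -c "
from h import *
Q=cloud(ld('scene3'))
S=Q[170:235,180:260]
def f(n,m):
  p=S[m];print(n,len(p),cv2.minAreaRect(p[:,:2].astype(np.float32)) if len(p)>3 else '',np.median(p,0).round(1))
X,Y,Z=S[...,0],S[...,1],S[...,2]
f('walltop',(Z>38)&(Z<46)&(X>505)&(X<540)&(Y>-5)&(Y<75))
f('knobtop',(Z>60)&(Z<72)&(X>470)&(X<510))
f('knobbody',(Z>45)&(Z<58)&(X>470)&(X<508)&(Y>15)&(Y<55))
p=S[(Z>45)&(Z<60)&(X>470)&(X<508)&(Y>15)&(Y<55)];print(p.min(0),p.max(0))
Q=cloud(ld('scene0'));S=Q[130:235,180:285];X,Y,Z=S[...,0],S[...,1],S[...,2]
f('head',(Z>59)&(Z<70)&(X>660)&(X<730))
f('board',(Z>9)&(Z<70)&(X>440)&(X<770)&(Y>-30)&(Y<100))
f('sideR',(Z>27)&(Z<36)&(X>530)&(X<650)&(Y>-10)&(Y<20))
f('sideL',(Z>27)&(Z<36)&(X>530)&(X<650)&(Y>50)&(Y<80))
"
```

```text
walltop 68 ((518.53466796875, 35.437808990478516), (65.96101379394531, 9.44746208190918), 89.24214172363281) [517.7  29.9  41.6]
knobtop 52 ((492.9829406738281, 35.607608795166016), (19.579614639282227, 19.427217483520508), 17.923280715942383) [491.6  35.5  64.7]
knobbody 29 ((486.8591613769531, 32.27497863769531), (6.8284010887146, 18.30589485168457), 31.915979385375977) [486.2  30.1  51.5]
[482.86400658  25.59818682  45.17025939] [495.9324591   41.8492172   59.37146394]
head 273 ((685.229736328125, 89.34660339355469), (202.25244140625, 60.58607482910156), 84.9921875) [691.4  38.4  63.9]
board 3410 ((607.4014892578125, 35.434608459472656), (282.1814880371094, 112.74244689941406), 0.3707787096500397) [591.5  28.1  20.6]
sideR 19 ((578.5053100585938, 3.1084845066070557), (95.43073272705078, 3.336660146713257), 0.43836650252342224) [606.1   3.7  31.8]
sideL 33 ((578.432861328125, 66.62281799316406), (93.6114730834961, 7.043763160705566), 0.21267594397068024) [604.2  67.8  29.8]
```

Request:
carry_out(plan=[[35, [1, 0.8, 10], [0, 0, -0.05]], [35, [0, 0, 20], [0, 0, 0]], [35, [0, 0, 20], [0, 0, 0]], [35, [0, 0, 15], [0, 0, 0]], [35, [0, 0, 10], [0, 0, 0]], [35, [0, 0, 6], [0, 0, 0]], [35, [0, 0, 0], [0, 0, 0]], [35, [0, 0, 0], [0, 0, 0]], [35, [0, 0, 0], [0, 0, 0]]])

```text
time_s: 10.1
eef_pos: [579.2, 35.9, 61.2]
ee_rot: [0.001, -0.004, 1.0, -0.0]
force: [-0.7, 0.4, -1.2]
grip_width: 0.519
```

```bash
python3 -c "
from h import *
to(578.5,35.2,24,90.3)
for n in('scene',):
  d=cap(n,n+'4');c=d['color']
  c=c[110:240,170:300]
  cv2.imwrite('pics/%s4c.png'%n,cv2.resize(c,None,fx=4.5,fy=4.5,interpolation=cv2.INTER_CUBIC))
Q=cloud(d);S=Q[130:215,190:265];C=d['color'][130:215,190:265].astype(int)
m=(S[...,0]>515)&(S[...,0]<640)&(S[...,1]>5)&(S[...,1]<65)&(S[...,2]>50)&(S[...,2]<95)&(C[...,2]>C[...,0]+15)
p=S[m];print(m.sum());
for q in(1,50,99):print(q,np.percentile(p,q,axis=0).round(1))
e=p[(p[:,2]>65)&(p[:,2]<82)&(p[:,1]>20)&(p[:,1]<48)&(p[:,0]<535)];print('end face?',len(e),np.median(e,0))
s=p[(p[:,2]>65)&(p[:,2]<82)&(p[:,0]>535)];print('side',len(s),np.median(s,0))
"
```

```text
t 10.1 pos [579.2  35.9  61.2] yaw 90.42 zax [ 1.6e-03 -2.0e-04 -1.0e+00] F [-0.7  0.4 -1.2] g 0.519
turn units [-0.002  0.016  0.02 ]
shift after turn [ 0.7 -0.7 37.2]
shift now [ 0.8 -0.7 37.2]
474
1 [524.6  13.   64.4]
50 [548.1  34.6  89.1]
99 [605.2  58.9  92.3]
end face? 33 [526.10057949  32.56985486  74.62195075]
side 28 [547.96852943  13.78230003  74.69058621]
```

View pics/scene4c.png

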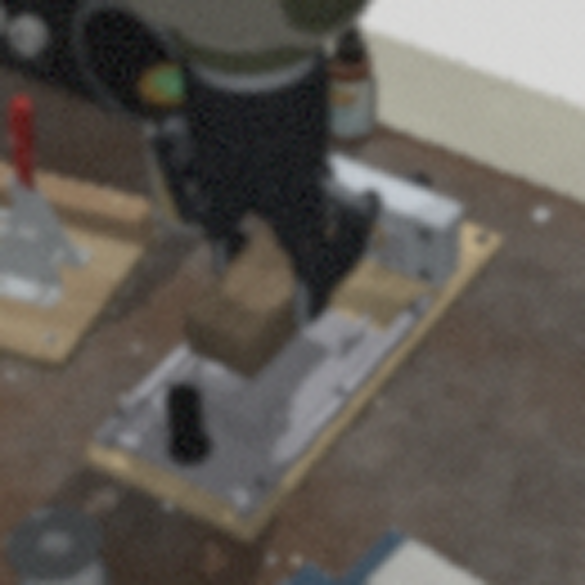

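The block is centred over the tray, with its rear end just ahead of the rear wall (about 3.5 mm clear). I'll lower it.

Request:
carry_out(plan=[[35, [1, -0.7, 6], [0, 0, 0]], [35, [0, 0, 8], [0, 0, 0]], [35, [0, 0, 7], [0, 0, 0]], [35, [0, 0, 5], [0, 0, 0]], [35, [0, 0, 4], [0, 0, 0]], [35, [0, 0, 3], [0, 0, 0]], [35, [0, 0, 2], [0, 0, 0]], [35, [0, 0, 1.5], [0, 0, 0]], [35, [0, 0, 0], [0, 0, 0]], [35, [0, 0, 0], [0, 0, 0]]])

```text
time_s: 10.98
eef_pos: [577.8, 35.3, 24.0]
ee_rot: [0.0, -0.004, 1.0, -0.0]
force: [-0.2, -0.6, -0.4]
grip_width: 0.52
```

```bash
python3 -c "
from h import *
to(578.5,35.2,24,90.3)
for n in('scene',):
  d=cap(n,n+'5');c=d['color']
  c=c[110:240,170:300]
  cv2.imwrite('pics/%s5c.png'%n,cv2.resize(c,None,fx=4.5,fy=4.5,interpolation=cv2.INTER_CUBIC))
"
```

```text
t 10.9833 pos [577.8  35.3  24. ] yaw 90.43 zax [ 4.e-04 -1.e-04 -1.e+00] F [-0.2 -0.6 -0.4] g 0.52
turn units [-0.001  0.004  0.022]
shift after turn [-0.7 -0.1 -0. ]
shift now [-0.7 -0.1 -0. ]
```

View pics/scene5c.png

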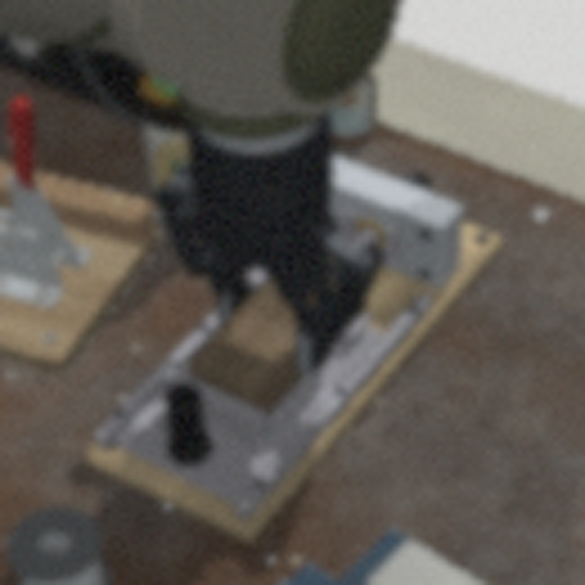

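Request:
carry_out(plan=[[35, [0, 0, 0.5], [0, 0, 0]], [35, [0, 0, 0], [0, 0, 0]], [50, [0, 0, 0], [0, 0, 0]], [55, [0, 0, 0], [0, 0, 0]], [60, [0, 0, 0], [0, 0, 0]], [60, [0, 0, 0], [0, 0, 0]], [60, [0, 0, 0], [0, 0, 0]], [60, [0, 0, 0], [0, 0, 0]]])

```text
time_s: 11.7
eef_pos: [577.7, 35.3, 23.3]
ee_rot: [-0.0, -0.004, 1.0, -0.0]
force: [-0.2, -0.2, 0.8]
grip_width: 0.7
```

Request:
carry_out(plan=[[60, [0, 0, -4], [0, 0, 0]], [60, [0, 0, -8], [0, 0, 0]], [60, [0, 0, -15], [0, 0, 0]], [60, [0, 0, -20], [0, 0, 0]], [60, [0, 0, -25], [0, 0, 0]], [60, [0, 0, -25], [0, 0, 0]], [60, [0, 0, -15], [0, 0, 0]], [60, [0, 0, 0], [0, 0, 0]], [60, [0, 0, 0], [0, 0, 0]]])

```text
time_s: 12.45
eef_pos: [577.8, 35.3, 136.0]
ee_rot: [0.001, -0.004, 1.0, -0.0]
force: [-0.0, -0.0, -0.8]
grip_width: 0.702
```

```bash
python3 -c "
from h import *
to(492.7,35.4,135,90.3)
for n in('scene',):
  d=cap(n,n+'6');c=d['color']
  c=c[110:240,170:300]
  cv2.imwrite('pics/%s6c.png'%n,cv2.resize(c,None,fx=4.5,fy=4.5,interpolation=cv2.INTER_CUBIC))
S=cloud(d)[110:240,170:300];X,Y,Z=[S[...,i] for i in range(3)]
p=S[(Z>60)&(Z<72)&(X>470)&(X<510)];print('knob',len(p),cv2.minAreaRect(p[:,:2].astype(np.float32)))
C=d['color'][110:240,170:300].astype(int)
m=(Z>45)&(Z<60)&(X>515)&(X<645)&(Y>0)&(Y<72)&(C[...,2]>C[...,0]+15)
p=S[m];print('block',len(p),np.median(p,0),cv2.minAreaRect(p[:,:2].astype(np.float32)))
"
```

```text
t 12.45 pos [577.8  35.3 136. ] yaw 90.43 zax [ 1.5e-03 -2.0e-04 -1.0e+00] F [-0.  -0.  -0.8] g 0.702
turn units [-0.002  0.015  0.022]
shift after turn [85.1  0.6  1. ]
shift now [85.1  0.8  0.8]
knob 50 ((493.0696105957031, 36.270267486572266), (20.534147262573242, 19.59799575805664), 24.85299301147461)
block 579 [574.12102053  33.5422184   51.98679577] ((579.7178344726562, 35.46588134765625), (112.90921783447266, 46.50589370727539), 1.1791331768035889)
```

View pics/scene6c.png

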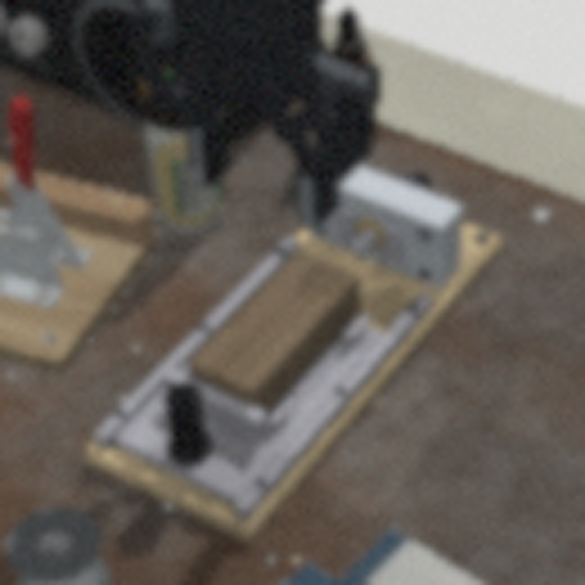

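The block lies flat in the tray (top at z≈52) against or close to the rear wall. The knob is at crop (188,420), world about (493,36). I'll go to the knob next.

Request:
carry_out(plan=[[55, [5, 0, 0], [0, 0, 0]], [55, [12, 0, 0], [0, 0, 0]], [55, [17, 0, 0], [0, 0, 0]], [55, [17, 0, 0], [0, 0, 0]], [55, [17, 0, 0], [0, 0, 0]], [55, [12, 0, 0], [0, 0, 0]], [55, [5, 0.6, 0], [0, 0, 0]], [55, [0, 0, 10], [0, 0, 0]], [55, [0, 0, 20], [0, 0, 0]], [55, [0, 0, 15], [0, 0, 0]], [55, [0, 0, 5], [0, 0, 0]], [55, [0, 0, 0], [0, 0, 0]], [55, [0, 0, 0], [0, 0, 0]], [55, [0, 0, 0], [0, 0, 0]]])

```text
time_s: 13.67
eef_pos: [493.3, 35.2, 85.8]
ee_rot: [0.001, -0.004, 1.0, -0.0]
force: [-0.7, -0.9, 0.5]
grip_width: 0.646
```

```bash
python3 -c "
from h import *
to(492.7,35.6,35,90.3)
for n in('scene',):
  d=cap(n,n+'7');c=d['color']
  c=c[140:250,160:270]
  cv2.imwrite('pics/%s7c.png'%n,cv2.resize(c,None,fx=5,fy=5,interpolation=cv2.INTER_CUBIC))
"
```

```text
t 13.6667 pos [493.3  35.2  85.8] yaw 90.43 zax [ 1.2e-03 -2.0e-04 -1.0e+00] F [-0.7 -0.9  0.5] g 0.646
turn units [-0.002  0.011  0.021]
shift after turn [ 0.6  0.4 50.8]
shift now [ 0.6  0.5 50.8]
```

View pics/scene7c.png

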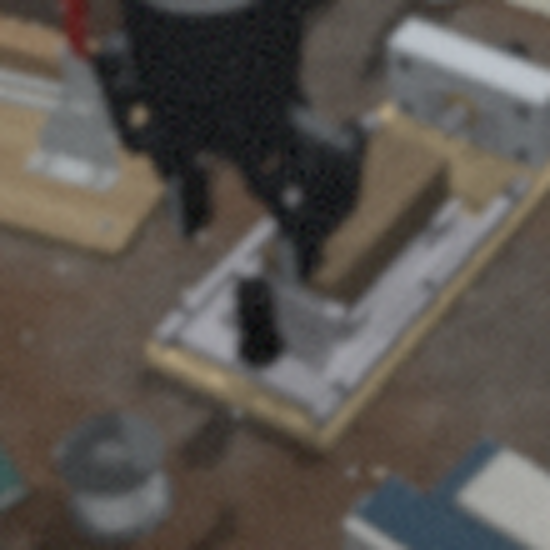

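The fingertips at crop (190,225) and (300,270) straddle the knob at (257,320). I'll descend and pinch it.

Request:
carry_out(plan=[[55, [0.5, 0.4, 8], [0, 0, 0]], [55, [0, 0, 12], [0, 0, 0]], [55, [0, 0, 12], [0, 0, 0]], [55, [0, 0, 8], [0, 0, 0]], [55, [0, 0, 6], [0, 0, 0]], [55, [0, 0, 4], [0, 0, 0]], [55, [0, 0, 0], [0, 0, 0]], [45, [0, 0, 0], [0, 0, 0]], [35, [0, 0, 0], [0, 0, 0]], [25, [0, 0, 0], [0, 0, 0]], [15, [0, 0, 0], [0, 0, 0]], [10, [0, 0, 0], [0, 0, 0]], [10, [0, 0, 0], [0, 0, 0]], [10, [0, 0, 0], [0, 0, 0]]], grip_force=40)

```text
time_s: 14.88
eef_pos: [492.5, 35.5, 35.8]
ee_rot: [0.0, -0.004, 1.0, -0.0]
force: [-0.5, -0.5, 5.5]
grip_width: 0.222
```

```bash
python3 -c "
from h import *
to(492.7,35.6,36,90.3)
for n in('scene',):
  d=cap(n,n+'8');c=d['color']
  c=c[140:250,160:270]
  cv2.imwrite('pics/%s8c.png'%n,cv2.resize(c,None,fx=5,fy=5,interpolation=cv2.INTER_CUBIC))
"
```

```text
t 14.8833 pos [492.5  35.5  35.8] yaw 90.43 zax [ 9.e-04 -3.e-04 -1.e+00] F [-0.5 -0.5  5.5] g 0.222
turn units [-0.003  0.008  0.021]
shift after turn [-0.2  0.1 -0.2]
shift now [-0.2  0.1 -0.2]
```

View pics/scene8c.png

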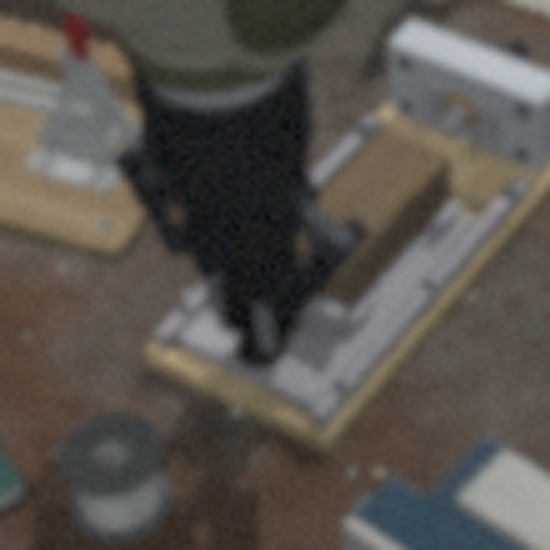

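Request:
carry_out(plan=[[10, [-1, 0, 0], [0, 0, 0]], [10, [-2, 0, 0], [0, 0, 0]], [10, [-3, 0, 0], [0, 0, 0]], [10, [-3, 0, 0], [0, 0, 0]], [10, [-3, 0, 0], [0, 0, 0]], [10, [-3, 0, 0], [0, 0, 0]], [10, [-3, 0, 0], [0, 0, 0]], [10, [-2, 0, 0], [0, 0, 0]], [10, [0, 0, 0], [0, 0, 0]]])

```text
time_s: 15.68
eef_pos: [512.9, 35.6, 35.8]
ee_rot: [0.001, -0.004, 1.0, -0.0]
force: [0.2, -0.5, 4.8]
grip_width: 0.223
```

Request:
carry_out(plan=[[10, [-1, 0, 0], [0, 0, 0]], [10, [-2, 0, 0], [0, 0, 0]], [10, [-2, 0, 0], [0, 0, 0]], [10, [-2, 0, 0], [0, 0, 0]], [10, [-2, 0, 0], [0, 0, 0]], [10, [-1, 0, 0], [0, 0, 0]], [10, [0, 0, 0], [0, 0, 0]], [10, [0, 0, 0], [0, 0, 0]]])

```text
time_s: 16.35
eef_pos: [522.3, 35.8, 35.8]
ee_rot: [0.0, -0.004, 1.0, -0.0]
force: [-1.6, -1.6, 6.3]
grip_width: 0.227
```

```bash
python3 -c "
from h import *
to(533,35.6,36,90.3)
for n in('scene',):
  d=cap(n,n+'9');c=d['color']
  c=c[130:240,170:280]
  cv2.imwrite('pics/%s9c.png'%n,cv2.resize(c,None,fx=5,fy=5,interpolation=cv2.INTER_CUBIC))
"
```

```text
t 16.35 pos [522.3  35.8  35.8] yaw 90.43 zax [ 6.e-04 -3.e-04 -1.e+00] F [-1.6 -1.6  6.3] g 0.227
turn units [-0.003  0.005  0.022]
shift after turn [-10.7  -0.2  -0.2]
shift now [-10.7  -0.2  -0.2]
```

View pics/scene9c.png

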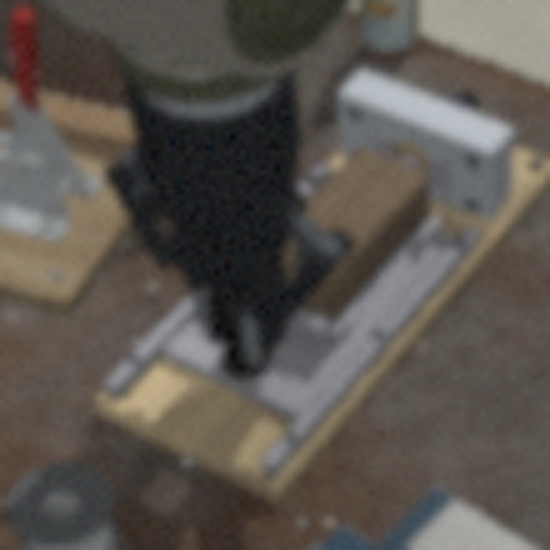

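The carriage has moved with the block, whose front end is now near the plunger. I'll continue gently toward the stops.

Request:
carry_out(plan=[[10, [-1, 0, 0], [0, 0, 0]], [10, [-1.5, 0, 0], [0, 0, 0]], [10, [-1.5, 0, 0], [0, 0, 0]], [10, [-1.5, 0, 0], [0, 0, 0]], [10, [-1.5, 0, 0], [0, 0, 0]], [10, [-1, 0, 0], [0, 0, 0]], [10, [0, 0, 0], [0, 0, 0]], [10, [0, 0, 0], [0, 0, 0]]])

```text
time_s: 17.07
eef_pos: [529.8, 35.8, 35.7]
ee_rot: [-0.0, -0.004, 1.0, -0.0]
force: [-4.3, -1.6, 8.2]
grip_width: 0.218
```

Request:
carry_out(plan=[[10, [-1, 0, 0], [0, 0, 0]], [10, [0, 0, 0], [0, 0, 0]], [10, [0, 0, 0], [0, 0, 0]]])

```text
time_s: 17.32
eef_pos: [530.7, 35.8, 35.7]
ee_rot: [-0.001, -0.004, 1.0, -0.0]
force: [-5.4, -2.3, 8.6]
grip_width: 0.219
```

Request:
carry_out(plan=[[10, [-1, 0, 0], [0, 0, 0]], [10, [0, 0, 0], [0, 0, 0]], [10, [0, 0, 0], [0, 0, 0]]])

```text
time_s: 17.57
eef_pos: [531.7, 35.8, 35.7]
ee_rot: [-0.001, -0.004, 1.0, -0.0]
force: [-5.7, -1.5, 9.6]
grip_width: 0.222
```

Request:
carry_out(plan=[[10, [-1, 0, 0], [0, 0, 0]], [10, [0, 0, 0], [0, 0, 0]], [10, [0, 0, 0], [0, 0, 0]]])

```text
time_s: 17.82
eef_pos: [532.6, 35.8, 35.7]
ee_rot: [-0.001, -0.004, 1.0, -0.0]
force: [-5.6, -1.4, 9.4]
grip_width: 0.221
```

Request:
carry_out(plan=[[10, [-1, 0, 0], [0, 0, 0]], [10, [0, 0, 0], [0, 0, 0]], [10, [0, 0, 0], [0, 0, 0]]])

```text
time_s: 18.07
eef_pos: [533.6, 35.8, 35.7]
ee_rot: [-0.001, -0.004, 1.0, -0.0]
force: [-6.3, -1.4, 9.8]
grip_width: 0.22
```

Request:
carry_out(plan=[[10, [-0.6, 0, 0], [0, 0, 0]], [10, [0, 0, 0], [0, 0, 0]], [10, [0, 0, 0], [0, 0, 0]]])

```text
time_s: 18.32
eef_pos: [534.1, 35.9, 35.7]
ee_rot: [-0.001, -0.004, 1.0, -0.0]
force: [-6.7, -1.5, 11.1]
grip_width: 0.22
```

Request:
carry_out(plan=[[10, [-0.6, 0, 0], [0, 0, 0]], [10, [0, 0, 0], [0, 0, 0]], [10, [0, 0, 0], [0, 0, 0]]])

```text
time_s: 18.57
eef_pos: [534.7, 35.9, 35.7]
ee_rot: [-0.001, -0.004, 1.0, -0.0]
force: [-6.0, -1.7, 9.5]
grip_width: 0.224
```

Request:
carry_out(plan=[[10, [-0.6, 0, 0], [0, 0, 0]], [10, [0, 0, 0], [0, 0, 0]], [10, [0, 0, 0], [0, 0, 0]]])

```text
time_s: 18.82
eef_pos: [535.2, 35.8, 35.8]
ee_rot: [-0.001, -0.004, 1.0, -0.0]
force: [-6.8, -1.9, 10.9]
grip_width: 0.224
```

```bash
python3 -c "
from h import *
d=cap('scene','s10');c=d['color'][110:240,170:300]
cv2.imwrite('pics/s10c.png',cv2.resize(c,None,fx=4.5,fy=4.5,interpolation=cv2.INTER_CUBIC))
S=cloud(d)[110:240,170:300];X,Y,Z=[S[...,i] for i in range(3)]
C=d['color'][110:240,170:300].astype(int)
m=(Z>44)&(Z<60)&(X>555)&(X<690)&(Y>0)&(Y<72)&(C[...,2]>C[...,0]+12)
p=S[m];print('block',len(p),np.median(p,0),np.percentile(p,[1,99],axis=0),cv2.minAreaRect(p[:,:2].astype(np.float32)))
"
```

```text
block 326 [639.13276067  30.33450196  51.84725505] [[569.25487001  12.62289277  44.17661652]
 [676.54649821  58.50817629  55.04542979]] ((623.998779296875, 35.138755798339844), (118.35504913330078, 46.122528076171875), 1.5166932344436646)
```

View pics/s10c.png

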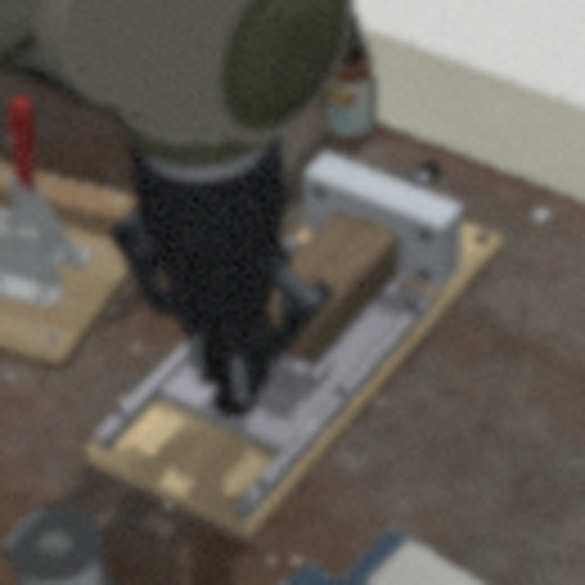

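The block's front end is at crop (400,250), nearly at the stop pads, and it lies flat. The force still shows only the spring, so I'll keep going.

Request:
carry_out(plan=[[10, [-0.6, 0, 0], [0, 0, 0]], [10, [0, 0, 0], [0, 0, 0]], [10, [0, 0, 0], [0, 0, 0]]])

```text
time_s: 19.12
eef_pos: [535.8, 35.9, 35.7]
ee_rot: [-0.001, -0.004, 1.0, -0.0]
force: [-6.4, -2.2, 10.2]
grip_width: 0.224
```

Request:
carry_out(plan=[[10, [-0.6, 0, 0], [0, 0, 0]], [10, [0, 0, 0], [0, 0, 0]], [10, [0, 0, 0], [0, 0, 0]]])

```text
time_s: 19.37
eef_pos: [536.4, 35.8, 35.8]
ee_rot: [-0.001, -0.004, 1.0, -0.0]
force: [-7.0, -2.2, 10.7]
grip_width: 0.222
```

Request:
carry_out(plan=[[10, [-0.6, 0, 0], [0, 0, 0]], [10, [0, 0, 0], [0, 0, 0]], [10, [0, 0, 0], [0, 0, 0]]])

```text
time_s: 19.62
eef_pos: [536.7, 35.9, 35.7]
ee_rot: [-0.001, -0.004, 1.0, -0.0]
force: [-8.4, -2.3, 12.2]
grip_width: 0.222
```

Request:
carry_out(plan=[[10, [-0.6, 0, 0], [0, 0, 0]], [10, [0, 0, 0], [0, 0, 0]], [10, [0, 0, 0], [0, 0, 0]]])

```text
time_s: 19.87
eef_pos: [536.7, 35.9, 35.7]
ee_rot: [-0.002, -0.004, 1.0, -0.0]
force: [-12.4, -1.8, 14.4]
grip_width: 0.222
```

Request:
carry_out(plan=[[10, [-0.6, 0, 0], [0, 0, 0]], [10, [0, 0, 0], [0, 0, 0]], [10, [0, 0, 0], [0, 0, 0]]])

```text
time_s: 20.12
eef_pos: [536.7, 35.9, 35.7]
ee_rot: [-0.003, -0.004, 1.0, -0.0]
force: [-15.9, -3.4, 17.0]
grip_width: 0.222
```

Request:
carry_out(plan=[[10, [0, 0, 0], [0, 0, 0]], [10, [0, 0, 0], [0, 0, 0]], [10, [0, 0, 0], [0, 0, 0]], [10, [0, 0, 0], [0, 0, 0]], [10, [0, 0, 0], [0, 0, 0]], [10, [0, 0, 0], [0, 0, 0]]])

```text
time_s: 20.62
eef_pos: [536.7, 35.9, 35.7]
ee_rot: [-0.003, -0.004, 1.0, -0.0]
force: [-14.1, -4.1, 16.7]
grip_width: 0.225
```

```bash
python3 -c "
from h import *
d=cap('scene','s11');c=d['color'][110:200,200:290]
cv2.imwrite('pics/s11.png',d['color'])
cv2.imwrite('pics/s11c.png',cv2.resize(c,None,fx=6,fy=6,interpolation=cv2.INTER_CUBIC))
s=ctrl.sense();print(s['time_s'],s['eef_pos'],s['force'])
S=cloud(d)[110:240,170:300];X,Y,Z=[S[...,i] for i in range(3)]
C=d['color'][110:240,170:300].astype(int)
m=(Z>44)&(Z<60)&(X>555)&(X<690)&(Y>0)&(Y<72)&(C[...,2]>C[...,0]+12)
p=S[m];print('block',len(p),np.median(p,0),np.percentile(p,[1,99],axis=0))
"
```

```text
20.6667 [536.71930625  35.88036237  35.69812018] [-14.78338391  -3.69195884  16.7613348 ]
block 313 [641.17295534  30.74128891  51.88515495] [[570.57820368  12.73928194  44.29141313]
 [675.88932188  58.34054518  54.91212763]]
```

View pics/s11c.png

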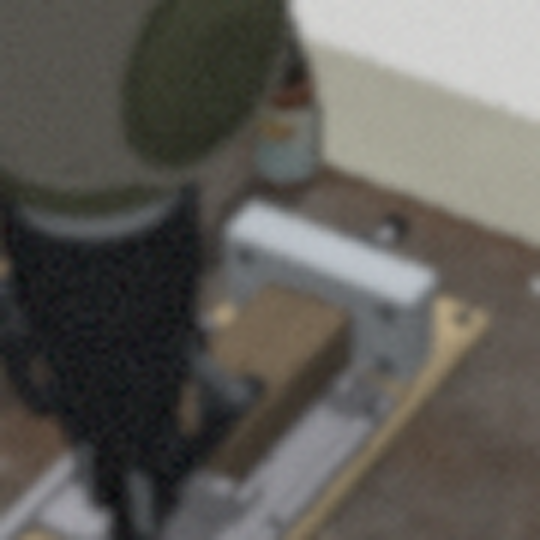

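View pics/s11.png

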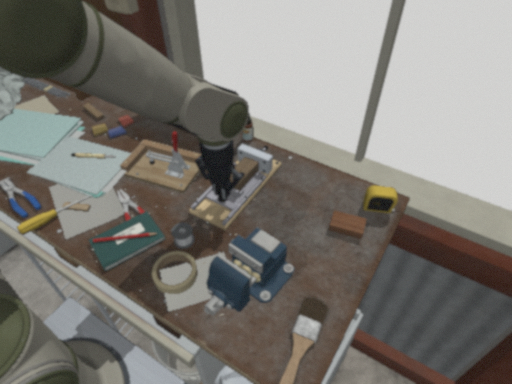

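The block is flat (top z≈51.9), up against the stop head and pressed by the knob. The short block, jar and spool haven't moved. The position has stopped changing under rising force, so I'll hand it in.

```bash
python3 -c "
from rig import ctrl
s=ctrl.sense();print(s['force'],s['eef_pos']);print(ctrl.finish_job())"
```

```text
[-14.78338391  -3.69195884  16.7613348 ] [536.71930625  35.88036237  35.69812018]
the job is handed in; nothing more can be done
None
```

The long block lies flat and lengthwise in the carriage, pressed against the hard stops, and I handed the job in with the knob still pinched and pushed at about 15 N. I set the block in the open carriage, released it and backed off. I then pinched the knob and pushed the carriage in without touching the block, finishing at 20.7 s of the 64 s allowed.

**Last checks:**
- **Spring travel:** the push force first showed at knob x ≈ 522 mm and rose to about 7 N, in line with the plunger's spring plus friction.
- **Hard stop:** at x = 536.7 mm the knob stopped moving while the force climbed to about 15 N, about 15 mm after the spring first showed.
- **Block:** its top is at z ≈ 52 mm, so it is flat. Its front end is at about 676 mm, which fits a block touching the rear wall.
- **Bystanders:** in the last picture the short block and spool look unmoved. The jar was partly hidden behind the gripper there, but nothing went near it.

**One disagreement:** taking the board's centre as the middle of the jig, the stop should have come about 3–4 mm earlier. I put this down to camera calibration and how well the board centre could be found, because the force and travel fit the hard stops. The jaws also show about 17 N of vertical force and 4 N sideways from gripping the knob.

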